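# Set the cookie stamp into a coasting decorating turntable

## Robot

A 6-joint arm with a two-finger parallel gripper is mounted at the origin on the work surface. World frame = base frame: x ahead of the robot, y to its left, z up, the work surface at z = 0. Lengths are in mm, angles in rad, forces in N, time in s.
With the tool pointing down it reaches from about 275 to 750 mm from the base axis. Payload 10.2 kg.
Tool frame: the origin (TCP) lies between the finger pads; the fingertips stand 25 mm ahead of it and the grasp point (between the pads) lies 6 mm ahead of it; z points along the fingers, y is the line along which they close (so a half turn about z gives the same grasp; the last joint's range is limited). The gripper opens to 85 mm and grips with 20 to 120 N. Pads are 22 mm wide; open, the fingers measure 114 mm over their backs; the gripper's body (76 mm by 85 mm) begins 54 mm behind the grasp point. The pads swing forward as they close: fully open they stand 13 mm farther back than shut.
Start: joints at [-1.486, 0.313, 1.498, -0, 1.331, -0.223], TCP at [159.043, -500.337, 256.294] pointing down, gripper open.
Joint ranges: [-2.94, 2.94], [-0.97, 2.17], [0.19, 2.56], [-1.23, 4.37], [0.02, 3.11], [-2.88, 2.88]. Speed limits (rad/s): [2.39, 2.39, 3.01, 3.14, 3.14, 3.14].

## Interface

Orientations are given as a unit quaternion [w, x, y, z].
In Python, from rig import ctrl, eyes, finish_job gives the robot as it stands.
- The arm moves only by the tool step_arm, never from a script. Its argument "increments" is a list of rows, each an object of numbers: "dx", "dy", "dz": the shift along the tool's x, y, z in units of 25 mm (1.0 is 25 mm); "wx", "wy", "wz": the turn, a rotation vector about the tool's x, y, z in units of 6 degrees (1.0 is 6 degrees). A call has 1 to 5 rows; each row shifts and turns the commanded pose from where the row before left it, along the tool's axes as they then stand; what a row does not reach is not made up. A row lasts 1/10 s, in which the tool goes at most 50 mm and 8.59 degrees, less where a joint would pass 70% of its speed; a pose out of reach is approached as far as the arm can. A call is refused whole if a number of a shift passes 1 or a number of a turn 1, either way. A call with a gripper value outside its range is refused whole. "fingers" is the finger opening in mm, from 0 to 85.4, set as the call begins (left out, the last holds). The fingers move at their own pace and stop on an object; "squeeze" is the grip in N (left out, the last holds). Time passes only in rows, so rows that do not move let the fingers close. It gives the time, the measured TCP pose, the force, the opening and the grip force at its end, in the units of the state.
- ctrl.sense(): the state, without advancing time (a new reading comes with each control period).
- eyes.capture(name): name is "scene" or "top" or "wrist"; returns a dict with "frame" (480x640x3 uint8, blue, green, red), "fx", "fy", "cx", "cy" (pixels), "R" (3x3) and "t" (3): a world point X has camera coordinates R X + t; the wrist camera has in their place "tool_from_camera" (4x4, takes a point from camera to tool coordinates, whose origin is the TCP and whose axes are the flange's). Camera axes: x right, y down, z forward; pixel columns grow to the right and rows downward; lengths in mm; the calibration is good to about 2 mm. A picture is of the moment at which its call begins: read the wrist's pose just before it. There is no depth.
- finish_job(): hands the job in; it is judged then, once.
Trained networks look in the newest picture that a camera, given by its name, has taken for a name from the list of things; names that differ only in an ending like _2 or _b are one class to them, and where a whole thing is asked for, a point or a joint stands for the part that bears it (a point fixed in the world has none). Each returns a list of dicts, best first, with "p" (0 to 1); they miss things now and then, are a little off and sometimes report something else, mostly with a low value. They report only what shows in the picture. A call takes as long as a camera call. They do not tell look-alikes from the thing itself.
- eyes.cut_out(camera, label): "mask" (480x640 bool, what is visible of it).
- eyes.landmark_of(camera, label): "point" ([x, y, z] in mm, in the coordinates of the camera as it stood for that picture, good to about 4 mm: a listed point, or the origin of a listed thing).
The state is a dict: "time_s": time; "joints": joint angles; "dq": joint speeds; "tau": joint torques, N m; "eef_pos": TCP position; "ee_rot": TCP orientation; "force": force on the tool from outside, world axes, zero at the start; "wrist_torque": the same for the moment, N m; "grip_width": opening from 0.0 (shut) to 1.0 (fully open); "grip_force": force on a finger pad.
Only numpy, scipy, OpenCV 4.12 (cv2) and the standard library are available. Lean on these libraries where they do the work, as an engineer would, in place of code of your own. Each camera call takes 0.05 s, during which the arm holds its last target. There are 200 camera calls.

## Task

Pick up the cookie stamp, give the decorating turntable a push so that it coasts round on its own at about one turn in eight seconds, and keep the stamp upright over the middle of the travelling steel cup, just above its rim (bottom of the stamp 10 to 40 mm over the rim, centre within about 15 mm), touching nothing of the turntable, for five seconds. Then, with the turntable still coasting, lower the stamp gently inside the cup, let go once it is down, and leave it standing there; do not disturb the other things on the counter.

Things in the scene. Friction and masses are not known exactly. Their poses are not given: they have to be found in the camera images.
- platter: Turning part of the decorating turntable: round white melamine plate, radius 130 mm, 12 mm thick, top face 46 mm above the counter, level. Turns endlessly either way about the vertical through its middle. Nominal mass 1.0 kg, inertia 0.008 kg m2, varying by about 30 %. Origin: middle of the underside, z up; its +x points to the cup, -x to the knob: yaw is the turning angle.
- hub (a point): Fixed point on the turning axis, at the height of the platter top (46 mm above the counter). The aluminium foot is fixed. The bearing has very little friction: pushed to 0.8 rad/s and let go, the platter slows nominally by some 0.03 to 0.05 rad/s each second.
- cup (a point): Middle of the inner floor of the round steel cup fixed on the platter, 90 mm from the turning axis, 48 mm above the counter. The cup is open at the top: inner radius 34 mm, outer radius 38 mm, rim 16 mm above this floor point (18 mm above the platter). Turns with the platter.
- knob (a point): Top centre of the push knob fixed on the platter: an upright wooden cylinder, radius 15 mm, 35 mm high above the platter (top 81 mm above the counter), 90 mm from the turning axis, straight across from the cup. The turntable can be set going by pushing it sideways along its circle.
- stamp: Cookie stamp standing upright on the counter, loose, nominal 0.18 kg: a round aluminium foot of radius 24 mm, 14 mm thick, and on it an upright round wooden handle of radius 11 mm from 24 mm to 68 mm above the bottom, top at 76 mm. Take it by the handle from above. Origin at the centre of its underside, z up the handle. It stands left or right of the turntable.
- jar: Bystander: loose closed glass jar, radius 27 mm, 85 mm high, standing on the counter on the other side of the turntable from the stamp. Origin at the centre of its underside.
- press: Bystander: cookie press lying on the counter beyond the turntable, barrel of about 60 mm diameter along its y axis, about 275 mm long, 70 mm high. Origin on the counter under its middle.
- spatula: Bystander: dark spatula lying on the counter, far left, about 0.25 m long, handle to its -x. Origin under it on the counter.
- disc: Bystander: loose flat steel disc for the press, radius 26 mm, 6 mm thick, lying on the counter, far right. Origin at the centre of its underside. (An orange caddy with a sliding door, 120 mm high, fixed, stands farther right, beyond y = -0.45 m; it is not used.)
There are look-alikes about, which are no part of the job. Leave any yellow look-alike of the stamp alone.

How it is judged:
By the outcome, as a careful person would: the job done as asked, in the order asked, and still so for the second after the job is handed in, with the robot touching nothing.
It also fails if it takes over 58 s, if anything falls off the work surface, if the arm or the gripper's body presses on something with over 40 N, if the wrist force passes 120 N, or if a joint passes its speed limit or range.

## Working session

There is one attempt and no reset: what is moved stays moved. The work goes in short steps, Python scripts to look and compute and a tool call to move; the robot and the scene stay as the last step left them, time stands still between calls to the robot, and variables do not carry over. Pictures are saved under pics/ and viewed, at most 10 in all, crops included, and the job is handed in when it is done.

Besides the shell and the picture viewer there is one more tool, called after ">>>" in YAML: its name, and indented under it one key for each argument. step_arm: Moves the arm, as the interface text tells. Its arguments: {"type":"object","properties":{"increments":{"type":"array"},"fingers":{"type":"number"},"squeeze":{"type":"number"}},"required":["increments"]}

```bash
ls; mkdir -p pics; cat > h.py <<'E'
from rig import ctrl, eyes, finish_job
import numpy as np, cv2
from scipy.spatial.transform import Rotation as Ro
def world(cam, c, p):
    p=np.array(p,float)
    if cam=="wrist": raise ValueError
    return np.array(c["R"]).T@(p-np.array(c["t"]))
def ray(c,u,v,z):
    R=np.array(c["R"]);t=np.array(c["t"]).ravel()
    d=R.T@np.array([(u-c["cx"])/c["fx"],(v-c["cy"])/c["fy"],1]);o=-R.T@t
    return o+d*(z-o[2])/d[2]
def proj(c,X):
    q=np.array(c["R"])@np.array(X)+np.array(c["t"]).ravel()
    return np.array([c["fx"]*q[0]/q[2]+c["cx"],c["fy"]*q[1]/q[2]+c["cy"]])
E
python3 - <<'E'
from h import *
s=ctrl.sense();print(s)
for n in ["top","scene"]:
    c=eyes.capture(n);cv2.imwrite(f"pics/{n}0.png",c["frame"])
    for l in ["platter","hub","cup","knob","stamp","jar","press","spatula","disc"]:
        for r in eyes.landmark_of(n,l)[:3]:
            w=world(n,c,r["point"]);print(n,l,round(r["p"],2),w.round(1),proj(c,w).round())
E
```

```text
pics
{'time_s': 0.0, 'joints': array([-1.48639721e+00,  3.13470335e-01,  1.49847095e+00,  1.95508972e-05,
        1.33102968e+00, -2.23401005e-01]), 'dq': array([ 0.00205074, -0.00020802, -0.00086182,  0.00035326,  0.00154096,
       -0.00031976]), 'tau': array([ 2.76345945e-04, -4.12268651e+01, -2.59739417e+01, -1.88090835e-04,
        4.22532350e-03, -8.40530265e-05]), 'eef_pos': array([ 159.0267676 , -500.08141427,  255.71191335]), 'ee_rot': array([-6.86831559e-04,  9.88180864e-01,  1.53290916e-01,  5.73296321e-05]), 'force': array([0.25851886, 0.10915413, 0.17369092]), 'wrist_torque': array([-0.00673938, -0.04207878,  0.00844982]), 'grip_force': 0.0, 'grip_width': 1.0024460547270888}
top platter 0.82 [539.4  41.7  34.2] [293. 273.]
top platter 0.24 [499.9 -37.6  86.6] [325. 291.]
top hub 0.97 [540.1  45.6  46.7] [291. 273.]
top cup 0.79 [579.  125.9  49.4] [259. 257.]
top knob 0.66 [504.8 -34.5  83.4] [324. 288.]
top stamp 0.92 [ 445.9 -465.1   -1.3] [490. 310.]
top stamp 0.67 [ 462.7 -379.1   -0.8] [457. 304.]
top stamp 0.61 [ 557.5 -359.8   -2.8] [449. 267.]
top jar 0.73 [ 4.244e+02  3.690e+02 -3.000e-01] [165. 317.]
top press 0.87 [794.   41.6  -4.9] [294. 175.]
top spatula 0.85 [685.5 397.8  -1.9] [156. 215.]
top disc 0.59 [ 716.8 -338.5    0. ] [440. 205.]
scene platter 0.65 [541.9  42.8  32.4] [345. 220.]
scene hub 0.87 [541.   42.3  49.2] [345. 216.]
scene cup 0.65 [578.  120.3  51.1] [381. 226.]
scene knob 0.8 [497.5 -38.7  82.1] [309. 195.]
scene knob 0.24 [796.5  43.5  -2.8] [359. 325.]
scene stamp 0.85 [ 466.5 -379.1    4.5] [170. 215.]
scene stamp 0.64 [ 557.1 -362.7    3.1] [176. 247.]
scene stamp 0.35 [424.2 364.7  -1.3] [465. 177.]
scene jar 0.55 [420.8 367.7   1.7] [466. 175.]
scene press 0.9 [794.6  43.7  -4.9] [359. 325.]
scene spatula 0.59 [686.8 400.5   1.7] [506. 266.]
scene disc 0.69 [ 717.  -345.4    1.5] [183. 308.]
```

```bash
python3 - <<'E'
import cv2,numpy as np
a=cv2.imread("pics/top0.png");b=cv2.imread("pics/scene0.png")
o=np.zeros((600,800,3),np.uint8)
o[:300,:400]=cv2.resize(a,(400,300));o[:300,400:]=cv2.resize(b,(400,300))
o[300:,:400]=cv2.resize(a[235:335,415:515+33],(400,300));o[300:,400:]=cv2.resize(b[160:280,80:240],(400,300))
cv2.imwrite("pics/m0.png",o)
E
```

```text
(no output)
```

View pics/m0.png

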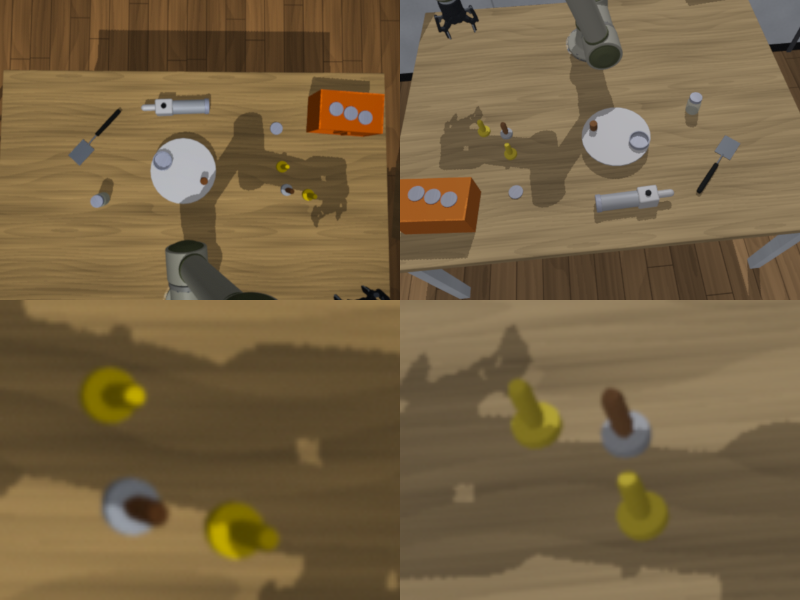

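The candidates in the top picture are at (457,304), silver foot with a brown wooden handle, and two all-yellow ones at (490,310) and (449,267). The aluminium/wood stamp at (457,304), about (464,-379) mm, fits the description, and the enlarged crop confirms it. The cup is at (259,257) and the knob at (324,288). Next I move above the stamp.

>>> step_arm:
  increments:
    - {"wz":1,"dz":0.7}
    - {"wz":1,"dz":0.7}
    - {"wz":0.94,"dz":0.6}
    - {"dx":1,"dy":-0.4}
    - {"dx":1,"dy":-0.4}
  fingers: 50
  squeeze: 40

```text
invalid input at $.increments[0]: expected keys dx, dy, dz, wx, wy, wz
```

>>> step_arm:
  increments:
    - {"dx":1,"dy":-0.4}
    - {"dx":1,"dy":-0.4}
    - {"dx":1,"dy":-0.4}
    - {"dx":1,"dy":-0.4}
    - {"dx":1,"dy":-0.4}

```text
invalid input at $.increments[0]: expected keys dx, dy, dz, wx, wy, wz
```

>>> step_arm:
  increments:
    - {"dx":1,"dy":-0.4}
    - {"dx":1,"dy":-0.4}
    - {"dx":1,"dy":-0.4}
    - {"dx":1,"dy":-0.4}
    - {"dx":1,"dy":-0.4}

```text
invalid input at $.increments[0]: expected keys dx, dy, dz, wx, wy, wz
```

All keys are needed in each row.

>>> step_arm:
  increments:
    - {"dx":0,"dy":0,"dz":0.7,"wx":0,"wy":0,"wz":1}
    - {"dx":0,"dy":0,"dz":0.7,"wx":0,"wy":0,"wz":1}
    - {"dx":0,"dy":0,"dz":0.6,"wx":0,"wy":0,"wz":0.94}
    - {"dx":1,"dy":-0.4,"dz":0,"wx":0,"wy":0,"wz":0}
    - {"dx":1,"dy":-0.4,"dz":0,"wx":0,"wy":0,"wz":0}
  fingers: 50
  squeeze: 40

```text
time_s: 1.5
eef_pos: [209.3, -480.1, 205.8]
ee_rot: [-0.0, 1.0, -0.001, -0.0]
force: [-0.2, -0.7, 0.6]
grip_width: 0.584
grip_force: 0.0
```

>>> step_arm:
  increments:
    - {"dx":1,"dy":-0.4,"dz":0,"wx":0,"wy":0,"wz":0}
    - {"dx":1,"dy":-0.4,"dz":0,"wx":0,"wy":0,"wz":0}
    - {"dx":1,"dy":-0.4,"dz":0,"wx":0,"wy":0,"wz":0}
    - {"dx":1,"dy":-0.4,"dz":0,"wx":0,"wy":0,"wz":0}
    - {"dx":1,"dy":-0.4,"dz":0,"wx":0,"wy":0,"wz":0}

```text
time_s: 2.0
eef_pos: [335.0, -429.9, 206.3]
ee_rot: [0.0, 1.0, -0.0, 0.0]
force: [-0.1, 0.5, -0.4]
grip_width: 0.584
grip_force: 0.0
```

>>> step_arm:
  increments:
    - {"dx":1,"dy":-0.4,"dz":0,"wx":0,"wy":0,"wz":0}
    - {"dx":1,"dy":-0.4,"dz":0,"wx":0,"wy":0,"wz":0}
    - {"dx":1,"dy":-0.4,"dz":0,"wx":0,"wy":0,"wz":0}
    - {"dx":1,"dy":-0.4,"dz":0,"wx":0,"wy":0,"wz":0}
    - {"dx":1,"dy":-0.4,"dz":0,"wx":0,"wy":0,"wz":0}

```text
time_s: 2.5
eef_pos: [460.0, -379.8, 206.2]
ee_rot: [-0.0, 1.0, -0.0, -0.0]
force: [0.9, 0.2, 0.5]
grip_width: 0.582
grip_force: 0.0
```

```bash
python3 - <<'E'
from h import *
s=ctrl.sense();c=eyes.capture("wrist");cv2.imwrite("pics/w0.png",c["frame"])
w,x,y,z=s["ee_rot"];R=Ro.from_quat([x,y,z,w]).as_matrix();T=np.array(c["tool_from_camera"])
print(s["eef_pos"])
def tow(p): return R@(T[:3,:3]@p+T[:3,3])+s["eef_pos"]
for r in eyes.landmark_of("wrist","stamp")[:3]:print(r["p"],tow(np.array(r["point"])))
for r in eyes.cut_out("wrist","stamp")[:3]:
    m=r["mask"];v,u=np.nonzero(m);col=c["frame"][m].mean(0).round();print(r["p"],m.sum(),u.mean(),v.mean(),col,u.min(),u.max(),v.min(),v.max())
    (a,b),rr=cv2.minEnclosingCircle(np.c_[u,v].astype(np.float32))
    d=np.array([(a-c["cx"])/c["fx"],(b-c["cy"])/c["fy"],1]);o=tow(np.zeros(3));q=tow(d)-o
    print("circ",a,b,rr,(o+q*(14-o[2])/q[2]))
E
```

```text
[ 460.04571769 -379.84228744  206.2360608 ]
0.94 [ 443.19365521 -468.75315522    2.83419689]
0.82 [ 458.97040352 -377.95526758    3.53263244]
0.64 [ 559.13184316 -359.97056219    2.95264709]
0.79 2418 327.0893300248139 209.31803143093467 [107. 112. 120.] 300 354 181 239
circ 327.5 210.05172729492188 29.159189224243164 [ 464.90084976 -380.96350306   14.        ]
0.62 2785 429.93824057450627 234.23052064631958 [  2. 136. 152.] 399 462 204 265
circ 431.5 237.0 36.003570556640625 [ 440.79889647 -472.29890643   14.        ]
0.56 2951 304.41748559810236 93.29278210776008 [  2. 150. 168.] 275 333 63 124
circ 304.0862121582031 93.63793182373047 31.64359474182129 [ 558.80562341 -362.38562227   14.        ]
```

View pics/w0.png

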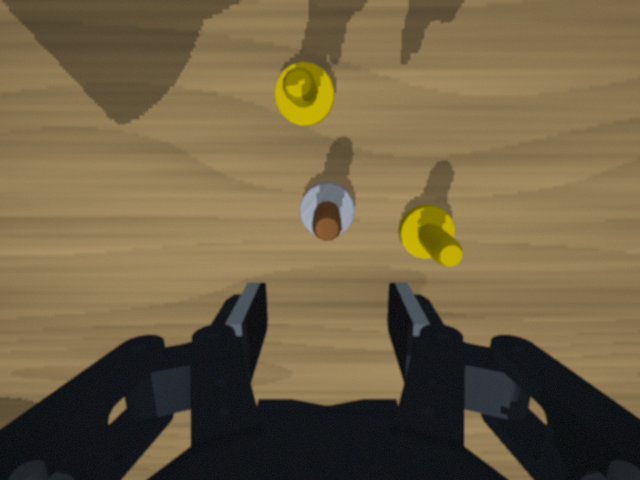

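The picture shows the aluminium/wood stamp at (327,209), with the yellow ones at (304,93) and (430,234). I'll descend, grasp and lift.

>>> step_arm:
  increments:
    - {"dx":0.14,"dy":0,"dz":1,"wx":0,"wy":0,"wz":0}
    - {"dx":0,"dy":0,"dz":1,"wx":0,"wy":0,"wz":0}
    - {"dx":0,"dy":0,"dz":1,"wx":0,"wy":0,"wz":0}
    - {"dx":0,"dy":0,"dz":1,"wx":0,"wy":0,"wz":0}
    - {"dx":0,"dy":0,"dz":1,"wx":0,"wy":0,"wz":0}

```text
time_s: 3.15
eef_pos: [461.6, -380.9, 80.4]
ee_rot: [0.0, 1.0, -0.001, -0.0]
force: [-0.8, 0.0, -0.2]
grip_width: 0.585
grip_force: 0.0
```

>>> step_arm:
  increments:
    - {"dx":0,"dy":0,"dz":0.7,"wx":0,"wy":0,"wz":0}
    - {"dx":0,"dy":0,"dz":0.38,"wx":0,"wy":0,"wz":0}

```text
time_s: 3.35
eef_pos: [461.3, -380.4, 52.8]
ee_rot: [-0.001, 1.0, -0.001, -0.001]
force: [-0.9, 0.9, -0.1]
grip_width: 0.587
grip_force: 0.0
```

>>> step_arm:
  increments:
    - {"dx":0,"dy":0,"dz":0,"wx":0,"wy":0,"wz":0}
    - {"dx":0,"dy":0,"dz":0,"wx":0,"wy":0,"wz":0}
    - {"dx":0,"dy":0,"dz":0,"wx":0,"wy":0,"wz":0}
    - {"dx":0,"dy":0,"dz":0,"wx":0,"wy":0,"wz":0}
    - {"dx":0,"dy":0,"dz":0,"wx":0,"wy":0,"wz":0}
  fingers: 0
  squeeze: 50

```text
time_s: 3.85
eef_pos: [462.7, -380.7, 55.2]
ee_rot: [0.001, 1.0, -0.0, 0.0]
force: [-1.1, -0.2, 3.6]
grip_width: 0.24
grip_force: 49.3
```

>>> step_arm:
  increments:
    - {"dx":0,"dy":0,"dz":-0.5,"wx":0,"wy":0,"wz":0}
    - {"dx":0,"dy":0,"dz":-1,"wx":0,"wy":0,"wz":0}
    - {"dx":0,"dy":0,"dz":-1,"wx":0,"wy":0,"wz":0}
    - {"dx":0,"dy":0,"dz":-1,"wx":0,"wy":0,"wz":0}
    - {"dx":0,"dy":0,"dz":-0.5,"wx":0,"wy":0,"wz":0}

```text
time_s: 4.35
eef_pos: [463.0, -380.7, 157.1]
ee_rot: [0.001, 1.0, 0.0, 0.001]
force: [-0.3, -0.8, -2.5]
grip_width: 0.241
grip_force: 49.1
```

>>> step_arm:
  increments:
    - {"dx":0.2,"dy":-0.6,"dz":0,"wx":0,"wy":0,"wz":0}
    - {"dx":0.4,"dy":-1,"dz":0,"wx":0,"wy":0,"wz":0}
    - {"dx":0.4,"dy":-1,"dz":0,"wx":0,"wy":0,"wz":0}
    - {"dx":0.4,"dy":-1,"dz":0,"wx":0,"wy":0,"wz":0}
    - {"dx":0.4,"dy":-1,"dz":0,"wx":0,"wy":0,"wz":0}

```text
time_s: 4.85
eef_pos: [507.5, -263.0, 153.0]
ee_rot: [-0.001, 1.0, 0.0, -0.001]
force: [0.1, -0.7, -2.7]
grip_width: 0.243
grip_force: 49.1
```

>>> step_arm:
  increments:
    - {"dx":0.4,"dy":-1,"dz":0,"wx":0,"wy":0,"wz":0}
    - {"dx":0.4,"dy":-1,"dz":0,"wx":0,"wy":0,"wz":0}
    - {"dx":0.3,"dy":-0.6,"dz":0,"wx":0,"wy":0,"wz":0}
    - {"dx":0,"dy":0,"dz":0,"wx":0,"wy":0,"wz":0}

```text
time_s: 5.25
eef_pos: [535.4, -198.1, 153.5]
ee_rot: [-0.001, 1.0, 0.001, -0.001]
force: [0.7, 1.0, -2.8]
grip_width: 0.241
grip_force: 49.1
```

```bash
python3 - <<'E'
from h import *
s=ctrl.sense();c=eyes.capture("wrist");cv2.imwrite("pics/w1.png",c["frame"])
w,x,y,z=s["ee_rot"];R=Ro.from_quat([x,y,z,w]).as_matrix();T=np.array(c["tool_from_camera"])
print(s)
def tow(p): return R@(T[:3,:3]@p+T[:3,3])+s["eef_pos"]
for n in ["stamp","hub","knob","cup"]:
  for r in eyes.landmark_of("wrist",n)[:2]:print(n,r["p"],tow(np.array(r["point"])))
np.savez("w1.npz",T=T,K=[c["fx"],c["fy"],c["cx"],c["cy"]])
for cam in ["top","scene"]:
  c=eyes.capture(cam);cv2.imwrite(f"pics/{cam}1.png",c["frame"])
  np.savez(cam+".npz",**{k:c[k] for k in ["fx","fy","cx","cy","R","t"]})
  for r in eyes.landmark_of(cam,"stamp")[:3]:print(cam,r["p"],world(cam,c,r["point"]))
  for r in eyes.cut_out(cam,"platter")[:1]:
    m=r["mask"].astype(np.uint8)
    cs=max(cv2.findContours(m,0,cv2.CHAIN_APPROX_NONE)[0],key=cv2.contourArea)[:,0]
    P=np.array([ray(c,u,v,46) for u,v in cs])[:,:2]
    # robust circle fit with r=130
    from scipy.optimize import least_squares
    f=least_squares(lambda p:np.hypot(*(P-p[:2]).T)-p[2],[540,43,130],loss="soft_l1",f_scale=2)
    print(cam,"circle",f.x,r["p"])
E
```

```text
{'time_s': 5.25, 'joints': array([-5.59582535e-01,  5.09252222e-01,  1.49027195e+00,  3.10852327e-04,
        1.14365296e+00,  1.00842184e+00]), 'dq': array([-4.94861905e-02,  9.74461697e-05, -6.93263597e-03, -1.48572876e-02,
       -1.05127663e-03, -3.41086153e-02]), 'tau': array([ 1.79547228e+00, -4.91323042e+01, -2.43750304e+01,  1.42835132e-01,
        3.41384963e-02,  3.07819108e-01]), 'eef_pos': array([ 535.44309847, -198.07671221,  153.49129488]), 'ee_rot': array([-5.41220602e-04,  9.99998790e-01,  1.33147178e-03, -5.95584489e-04]), 'force': array([ 0.67383698,  1.00946719, -2.82728964]), 'wrist_torque': array([-0.08687639,  0.04885358, -0.0198681 ]), 'grip_force': 49.13668781518936, 'grip_width': 0.24136732330911256}
stamp 0.58 [ 560.70985957 -362.05203136    3.41815433]
stamp 0.57 [ 534.64369236 -196.98108468   98.21550392]
knob 0.9 [502.85930854 -41.35491918  84.70441382]
top 0.87 [ 446.37475893 -460.90852264    0.56560802]
top circle [541.28149055  40.53948122 127.6850415 ] 0.59
scene 0.77 [ 538.18111907 -202.35855473  101.56400355]
scene 0.66 [ 446.84023929 -471.53214486    1.24335735]
scene 0.65 [ 561.40635945 -365.29708492    2.41218266]
scene circle [541.18769806  40.89497363 128.81079012] 0.71
```

```bash
cat >> h.py <<'E'
import json
HUB=np.array([541.,41.5])
PH=np.radians(np.arange(0,360,1.0))
def knob_angle(img,c,z=81):
    """(angle deg, score) of the brown knob top, scanning the r=90 ring"""
    hsv=cv2.cvtColor(img,cv2.COLOR_BGR2HSV)
    m=((hsv[...,1]>110)&(hsv[...,0]<16)&(hsv[...,2]>40)).astype(np.float32)
    g=[(a,b) for a in np.arange(-13,14,3.) for b in np.arange(-13,14,3.) if a*a+b*b<=170]
    S=[]
    for p in PH:
        k=HUB+90*np.array([np.cos(p),np.sin(p)])
        uv=np.array([proj(c,[k[0]+a,k[1]+b,z]) for a,b in g],np.float32)
        S.append(cv2.remap(m,uv[:,0][None],uv[:,1][None],cv2.INTER_LINEAR).mean())
    S=np.array(S);i=S.argmax();d=(np.arange(360)-i+180)%360-180
    w=np.where(abs(d)<14,S,0);w=np.clip(w-0.3*S[i],0,None)
    return (i+(w*d).sum()/w.sum())%360, S[i]
def load(n):
    d=np.load(n+".npz");return {k:d[k] for k in d.files}
def rows(pts,p0):
    """world waypoints (x,y,z) -> increments in tool units"""
    e=[0,0,0];out=[];c=np.array(p0,float)
    for p in pts:
        q=np.round((np.array(p)-c)/25*[1,-1,-1],2);c=c+q*25*[1,-1,-1];out.append(q.tolist())
    return out,c
E
python3 - <<'E'
from h import *
for n in ["top0","scene0","top1","scene1"]:
    c=load(n[:-1]);im=cv2.imread(f"pics/{n}.png");print(n,knob_angle(im,c))
a=276;P=[];th=a
for w in [.2]*6+[.25,.3,.375,.45,.525,.6,.675,.75,.825,.9,.9,.9,.9]:
    th-=np.degrees(w*.1);P.append([*(HUB+90*np.array([np.cos(np.radians(th)),np.sin(np.radians(th))])),111])
s0=[*(HUB+90*np.array([np.cos(np.radians(a)),np.sin(np.radians(a))])),111]
print(s0,th);r,_=rows(P,s0);[print(x) for x in r]
E
```

```text
top0 (np.float64(244.95915607727247), np.float32(0.9269694))
scene0 (np.float64(248.44369444284797), np.float32(0.9774088))
top1 (np.float64(245.03267664044273), np.float32(0.9171875))
scene1 (np.float64(248.6001983969382), np.float32(0.93523765))
[np.float64(550.4075616940887), np.float64(-48.00697058314461), 111] 221.2825305650063
[-0.07, 0.01, -0.0]
[-0.07, 0.0, -0.0]
[-0.08, 0.01, -0.0]
[-0.07, -0.0, -0.0]
[-0.07, -0.0, -0.0]
[-0.07, -0.0, -0.0]
[-0.09, -0.0, -0.0]
[-0.11, -0.01, -0.0]
[-0.13, -0.01, -0.0]
[-0.16, -0.02, -0.0]
[-0.19, -0.04, -0.0]
[-0.21, -0.05, -0.0]
[-0.23, -0.07, -0.0]
[-0.25, -0.1, -0.0]
[-0.27, -0.12, -0.0]
[-0.28, -0.17, -0.0]
[-0.26, -0.19, -0.0]
[-0.25, -0.21, -0.0]
[-0.22, -0.24, -0.0]
```

>>> step_arm:
  increments:
    - {"dx":0.2,"dy":-1,"dz":0,"wx":0,"wy":0,"wz":0}
    - {"dx":0.2,"dy":-1,"dz":0.4,"wx":0,"wy":0,"wz":0}
    - {"dx":0.2,"dy":-1,"dz":0.4,"wx":0,"wy":0,"wz":0}
    - {"dx":0,"dy":-1,"dz":0.4,"wx":0,"wy":0,"wz":0}
    - {"dx":0,"dy":-1,"dz":0.4,"wx":0,"wy":0,"wz":0}

```text
time_s: 6.3
eef_pos: [550.1, -74.5, 114.0]
ee_rot: [0.0, 1.0, -0.0, 0.0]
force: [0.0, 0.4, -2.8]
grip_width: 0.241
grip_force: 49.3
```

>>> step_arm:
  increments:
    - {"dx":0,"dy":-0.7,"dz":0.1,"wx":0,"wy":0,"wz":0}
    - {"dx":0,"dy":-0.3,"dz":0,"wx":0,"wy":0,"wz":0}
    - {"dx":0,"dy":0,"dz":0,"wx":0,"wy":0,"wz":0}

```text
time_s: 6.6
eef_pos: [550.2, -50.0, 112.1]
ee_rot: [0.0, 1.0, 0.0, 0.0]
force: [-0.5, 0.4, -1.7]
grip_width: 0.243
grip_force: 49.3
```

```bash
python3 - <<'E'
from h import *
s=ctrl.sense();print(s["eef_pos"],s["time_s"],s["ee_rot"])
a=eyes.capture("top");b=eyes.capture("scene");cv2.imwrite("pics/p2.png",np.hstack([a["frame"][180:380,190:390],b["frame"][120:320,245:445]]))
print(knob_angle(a["frame"],a),knob_angle(b["frame"],b,70))
E
```

```text
[550.2375773  -49.97484101 112.06238509] 6.6 [7.58281627e-05 9.99999863e-01 4.78972118e-04 1.95911968e-04]
(np.float64(238.5556208627803), np.float32(0.12434896)) (np.float64(262.1525572099935), np.float32(0.8953125))
```

View pics/p2.png

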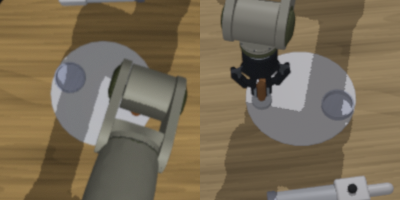

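Top view: the arm hides most of the plate. Scene view: the held stamp at about (262,100) in the crop stands upright just behind the knob, and the cup is clear at (337,104). Now the push, then lift and measure.

>>> step_arm:
  increments:
    - {"dx":-0.07,"dy":-0.05,"dz":0,"wx":0,"wy":0,"wz":0}
    - {"dx":-0.07,"dy":0,"dz":0,"wx":0,"wy":0,"wz":0}
    - {"dx":-0.08,"dy":0,"dz":0,"wx":0,"wy":0,"wz":0}
    - {"dx":-0.07,"dy":0,"dz":0,"wx":0,"wy":0,"wz":0}
    - {"dx":-0.07,"dy":0,"dz":0,"wx":0,"wy":0,"wz":0}

```text
time_s: 7.2
eef_pos: [540.9, -49.2, 111.8]
ee_rot: [0.0, 1.0, -0.0, 0.0]
force: [0.3, -0.2, -2.4]
grip_width: 0.242
grip_force: 49.3
```

>>> step_arm:
  increments:
    - {"dx":-0.07,"dy":0,"dz":0,"wx":0,"wy":0,"wz":0}
    - {"dx":-0.09,"dy":0,"dz":0,"wx":0,"wy":0,"wz":0}
    - {"dx":-0.11,"dy":-0.01,"dz":0,"wx":0,"wy":0,"wz":0}
    - {"dx":-0.13,"dy":-0.01,"dz":0,"wx":0,"wy":0,"wz":0}
    - {"dx":-0.16,"dy":-0.02,"dz":0,"wx":0,"wy":0,"wz":0}

```text
time_s: 7.7
eef_pos: [526.8, -48.1, 111.8]
ee_rot: [0.0, 1.0, 0.0, 0.0]
force: [-0.4, 0.4, -1.2]
grip_width: 0.24
grip_force: 49.3
```

>>> step_arm:
  increments:
    - {"dx":-0.19,"dy":-0.04,"dz":0,"wx":0,"wy":0,"wz":0}
    - {"dx":-0.21,"dy":-0.05,"dz":0,"wx":0,"wy":0,"wz":0}
    - {"dx":-0.23,"dy":-0.07,"dz":0,"wx":0,"wy":0,"wz":0}
    - {"dx":-0.25,"dy":-0.1,"dz":0,"wx":0,"wy":0,"wz":0}
    - {"dx":-0.27,"dy":-0.12,"dz":0,"wx":0,"wy":0,"wz":0}

```text
time_s: 8.2
eef_pos: [497.8, -38.4, 111.8]
ee_rot: [-0.0, 1.0, -0.0, 0.0]
force: [-0.5, 0.5, -1.8]
grip_width: 0.241
grip_force: 49.3
```

>>> step_arm:
  increments:
    - {"dx":-0.28,"dy":-0.17,"dz":0,"wx":0,"wy":0,"wz":0}
    - {"dx":-0.26,"dy":-0.19,"dz":0,"wx":0,"wy":0,"wz":0}
    - {"dx":-0.25,"dy":-0.21,"dz":0,"wx":0,"wy":0,"wz":0}
    - {"dx":-0.22,"dy":-0.24,"dz":0,"wx":0,"wy":0,"wz":0}
    - {"dx":0,"dy":0,"dz":0,"wx":0,"wy":0,"wz":0}

```text
time_s: 8.7
eef_pos: [472.4, -17.6, 111.8]
ee_rot: [-0.0, 1.0, 0.0, -0.0]
force: [-0.7, 0.1, -1.6]
grip_width: 0.245
grip_force: 49.3
```

```bash
cat >> h.py <<'E'
def look(cams=("scene",),labels=("cup",),save=None):
    for n in cams:
        s=ctrl.sense();c=eyes.capture(n);t=s["time_s"]
        if save: cv2.imwrite(f"pics/{save}_{n}.png",c["frame"])
        if n=="wrist":
            w,x,y,z=s["ee_rot"];R=Ro.from_quat([x,y,z,w]).as_matrix();T=np.array(c["tool_from_camera"])
            f=lambda p:R@(T[:3,:3]@np.array(p)+T[:3,3])+s["eef_pos"]
        else: f=lambda p:world(n,c,p)
        print(n,"t=%.2f"%t,"eef",s["eef_pos"].round(1))
        for l in labels:
            for r in eyes.landmark_of(n,l)[:1]:
                w=f(r["point"]);d=w[:2]-HUB
                print("  ",l,round(r["p"],2),w.round(1),"ang %.1f rad %.1f"%(np.degrees(np.arctan2(d[1],d[0]))+(180 if l=="knob" else 0),np.hypot(*d)))
    print("now",ctrl.sense()["time_s"])
E
python3 - <<'E'
from h import *
look(("scene",),("cup",),"q0")
E
```

```text
scene t=8.70 eef [472.4 -17.6 111.8]
   cup 0.98 [630.9  57.7  50. ] ang 10.2 rad 91.4
now 8.8
```

>>> step_arm:
  increments:
    - {"dx":0,"dy":0,"dz":-0.5,"wx":0,"wy":0,"wz":0}
    - {"dx":0,"dy":0,"dz":-1,"wx":0,"wy":0,"wz":0}

```text
time_s: 9.0
eef_pos: [472.5, -18.4, 148.5]
ee_rot: [-0.0, 1.0, -0.0, -0.002]
force: [-0.4, -0.2, -2.2]
grip_width: 0.241
grip_force: 49.3
```

```bash
python3 - <<'E'
from h import *
look(("scene",),("cup","knob"),"q1")
look(("wrist",),("cup",),"q1")
look(("scene",),("cup","knob"),"q2")
E
```

```text
scene t=9.00 eef [472.5 -18.4 148.5]
   cup 0.74 [629.7  31.7  47.6] ang -6.3 rad 89.3
now 9.15
wrist t=9.15 eef [473.8 -18.7 150. ]
now 9.25
scene t=9.25 eef [472.8 -18.4 148.5]
   cup 0.63 [623.9  11.4  47.8] ang -20.0 rad 88.2
   knob 0.57 [450.7  71.1  85.3] ang 341.8 rad 95.1
now 9.4
```

>>> step_arm:
  increments:
    - {"dx":0,"dy":0,"dz":0,"wx":0,"wy":0,"wz":0}
    - {"dx":0,"dy":0,"dz":0,"wx":0,"wy":0,"wz":0}
    - {"dx":0,"dy":0,"dz":0,"wx":0,"wy":0,"wz":0}
    - {"dx":0,"dy":0,"dz":0,"wx":0,"wy":0,"wz":0}
    - {"dx":0,"dy":0,"dz":0,"wx":0,"wy":0,"wz":0}

```text
time_s: 9.9
eef_pos: [473.1, -18.4, 149.3]
ee_rot: [-0.0, 1.0, -0.0, 0.0]
force: [-0.2, -0.3, -1.7]
grip_width: 0.241
grip_force: 49.3
```

```bash
python3 - <<'E'
from h import *
look(("scene",),("cup","knob"),"q3")
look(("wrist",),("cup",),"q3")
E
```

```text
scene t=9.90 eef [473.1 -18.4 149.3]
   cup 0.78 [594.7 -34.8  47.4] ang -54.9 rad 93.3
   knob 0.79 [484.6 113.4  81.7] ang 308.1 rad 91.4
now 10.05
wrist t=10.05 eef [473.1 -18.4 149.3]
   cup 0.72 [582.8 -35.   44.3] ang -61.3 rad 87.1
now 10.15
```

>>> step_arm:
  increments:
    - {"dx":0,"dy":0,"dz":0,"wx":0,"wy":0,"wz":0}
    - {"dx":0,"dy":0,"dz":0,"wx":0,"wy":0,"wz":0}

```text
time_s: 10.35
eef_pos: [473.1, -18.4, 149.3]
ee_rot: [-0.0, 1.0, -0.0, -0.0]
force: [-0.7, 0.1, -2.2]
grip_width: 0.24
grip_force: 49.3
```

```bash
python3 - <<'E'
from h import *
look(("scene",),("cup","knob"),"q4")
look(("wrist",),("cup",),"q4")
E
```

```text
scene t=10.35 eef [473.1 -18.4 149.3]
   cup 0.75 [562.  -45.5  51.3] ang -76.4 rad 89.5
   knob 0.71 [515.7 127.5  81.3] ang 286.4 rad 89.7
now 10.5
wrist t=10.50 eef [473.1 -18.3 149.3]
   cup 0.85 [551.4 -44.3  46.5] ang -83.1 rad 86.4
now 10.6
```

```bash
cat > trk.py <<'E'
from h import *
from scipy.optimize import least_squares
# (t, x, y, is_knob)
D=json.load(open("d.json"))
def fit():
    d=np.array(D)
    def ang(p,t): u=t-11; return p[2]+p[3]*u+.5*p[4]*u*u
    def res(p):
        a=ang(p,d[:,0]);s=np.where(d[:,3]>0,-1,1)
        e=np.r_[(p[0]+90*s*np.cos(a)-d[:,1])/4,(p[1]+90*s*np.sin(a)-d[:,2])/4]
        return np.r_[e,(p[0]-541.2)/2,(p[1]-40.7)/2,(p[4]-.04)/.015]
    f=least_squares(res,[541,41,-1.85,-.85,.04],loss="soft_l1")
    p=f.x;print("fit",p.round(3),"rms",np.sqrt(np.mean((4*f.fun[:-3])**2)).round(2))
    def cup(t):
        a=ang(p,t);return p[:2]+90*np.array([np.cos(a),np.sin(a)])
    return p,cup,ang
E
cat > d.json <<'E'
[[8.7,630.9,57.7,0],[9.0,629.7,31.7,0],[9.25,623.9,11.4,0],[9.25,450.7,71.1,1],[9.9,594.7,-34.8,0],[9.9,484.6,113.4,1],[10.05,582.8,-35,0],[10.35,562,-45.5,0],[10.35,515.7,127.5,1],[10.5,551.4,-44.3,0]]
E
python3 - <<'E'
from trk import *
p,cup,ang=fit()
for d in D:
    q=p[:2]+(cup(d[0])-p[:2])*(-1 if d[3] else 1);print(d[0],d[3],(np.array(d[1:3])-q).round(1),end=";")
print("\nomega at 10.6",p[3]-.4*p[4])
P0=np.array([473.1,-18.4,149.3]);T=10.6;P=[]
for i in range(1,16):
    t=T+.1*i+(.05 if i==15 else 0)
    c=cup(t)
    if i<=4:
        f=[.12,.4,.75,1][i-1];c=P0[:2]*(1-f)+cup(11.0)*f
    P.append([*c,max(145,149.3-i)])
r,e=rows(P,P0);[print(x) for x in r];print(e)
E
```

```text
fit [ 5.39788e+02  4.12690e+01 -1.86900e+00 -8.41000e-01  4.10000e-02] rms 1.85
8.7 0 [2.5 0.9];9.0 0 [ 0.4 -0.1];9.25 0 [-0.9 -0.3];9.25 1 [-4.1  0.3];9.9 0 [ 0.3 -4.5];9.9 1 [-0.6  0.6];10.05 0 [-1.6  1.9];10.35 0 [-0.7  0.3];10.35 1 [-1.2 -0.8];10.5 0 [0.2 3.7];
omega at 10.6 -0.8577199130440025
[0.19, 0.13, 0.04]
[0.45, 0.29, 0.04]
[0.57, 0.37, 0.04]
[0.4, 0.26, 0.04]
[-0.29, -0.1, 0.01]
[-0.27, -0.12, 0.0]
[-0.26, -0.15, 0.0]
[-0.25, -0.16, 0.0]
[-0.23, -0.19, 0.0]
[-0.22, -0.2, 0.0]
[-0.19, -0.22, 0.0]
[-0.18, -0.23, 0.0]
[-0.16, -0.24, 0.0]
[-0.13, -0.26, 0.0]
[-0.17, -0.4, 0.0]
[454.6   12.1  145.05]
```

>>> step_arm:
  increments:
    - {"dx":0.19,"dy":0.13,"dz":0.04,"wx":0,"wy":0,"wz":0}
    - {"dx":0.45,"dy":0.29,"dz":0.04,"wx":0,"wy":0,"wz":0}
    - {"dx":0.57,"dy":0.37,"dz":0.04,"wx":0,"wy":0,"wz":0}
    - {"dx":0.4,"dy":0.26,"dz":0.04,"wx":0,"wy":0,"wz":0}
    - {"dx":-0.29,"dy":-0.1,"dz":0.01,"wx":0,"wy":0,"wz":0}

```text
time_s: 11.1
eef_pos: [507.4, -43.2, 144.8]
ee_rot: [0.0, 1.0, -0.001, 0.001]
force: [-0.7, -1.3, -2.3]
grip_width: 0.243
grip_force: 49.3
```

>>> step_arm:
  increments:
    - {"dx":-0.27,"dy":-0.12,"dz":0,"wx":0,"wy":0,"wz":0}
    - {"dx":-0.26,"dy":-0.15,"dz":0,"wx":0,"wy":0,"wz":0}
    - {"dx":-0.25,"dy":-0.16,"dz":0,"wx":0,"wy":0,"wz":0}
    - {"dx":-0.23,"dy":-0.19,"dz":0,"wx":0,"wy":0,"wz":0}
    - {"dx":-0.22,"dy":-0.2,"dz":0,"wx":0,"wy":0,"wz":0}

```text
time_s: 11.6
eef_pos: [474.7, -21.1, 145.2]
ee_rot: [0.0, 1.0, 0.0, 0.0]
force: [-0.8, -0.0, -1.3]
grip_width: 0.243
grip_force: 49.3
```

>>> step_arm:
  increments:
    - {"dx":-0.19,"dy":-0.22,"dz":0,"wx":0,"wy":0,"wz":0}
    - {"dx":-0.18,"dy":-0.23,"dz":0,"wx":0,"wy":0,"wz":0}
    - {"dx":-0.16,"dy":-0.24,"dz":0,"wx":0,"wy":0,"wz":0}
    - {"dx":-0.13,"dy":-0.26,"dz":0,"wx":0,"wy":0,"wz":0}
    - {"dx":-0.17,"dy":-0.4,"dz":0,"wx":0,"wy":0,"wz":0}

```text
time_s: 12.1
eef_pos: [454.4, 12.6, 145.1]
ee_rot: [0.0, 1.0, -0.0, 0.0]
force: [-0.1, 0.1, -1.1]
grip_width: 0.24
grip_force: 49.3
```

```bash
python3 - <<'E'
from h import *
s=ctrl.sense();print(s["eef_pos"],s["time_s"])
look(("wrist",),("cup",),"r1")
E
```

```text
[454.41638874  12.5904479  145.05240626] 12.1
wrist t=12.10 eef [454.4  12.6 145.1]
now 12.2
```

View pics/r1_wrist.png

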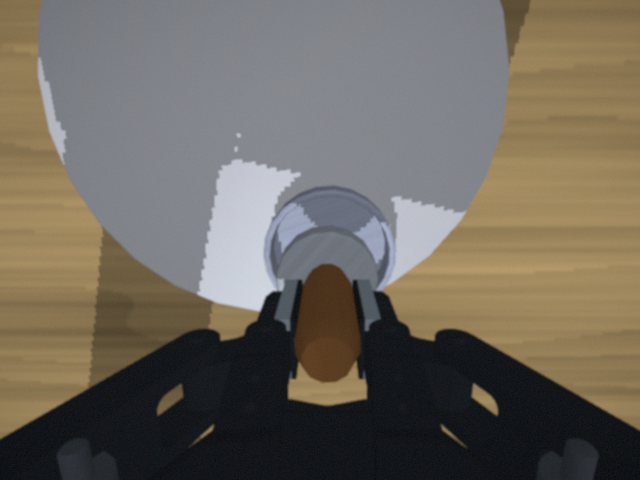

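The wrist view shows the stamp foot (277–378, top edge v≈227) nested inside the cup rim outline (265–396, top edge v≈186), so tracking is good. I'll quantify the offset and extend the plan.

```bash
cat >> trk.py <<'E'
def circ_at(eef,u0,u1,vtop,z,r):
    """world centre (x,y) of a level circle from its image left/right/top extents in the wrist camera (yaw 0)"""
    w=np.load("w1.npz");T=np.linalg.inv(w["T"]);fx,fy,cx,cy=w["K"];R=np.diag([1.,-1,-1])
    a=np.linspace(0,2*np.pi,181)
    def ext(p):
        X=np.c_[p[0]+r*np.cos(a),p[1]+r*np.sin(a),np.full(181,z)]-eef
        q=(X@R)@T[:3,:3].T+T[:3,3];u=fx*q[:,0]/q[:,2]+cx;v=fy*q[:,1]/q[:,2]+cy
        return np.array([u.min(),u.max(),v.min()])
    f=least_squares(lambda p:ext(p)-[u0,u1,vtop],np.array(eef[:2]))
    return f.x,f.fun
def plan(P0,T,n,lead_last=0,z=145,catch=1):
    p,cup,ang=fit();P=[]
    for i in range(1,n+1):
        t=T+.1*i+(lead_last if i==n else 0)
        P.append([*cup(t),z[i-1] if hasattr(z,"__len__") else z])
    r,e=rows(P,P0)
    for i in range(0,n,5): print(r[i:i+5])
    print("end",e,"omega",p[3]+p[4]*(T+.1*n-11),"angle",np.degrees(ang(p,T+.1*n)))
E
python3 - <<'E'
from trk import *
p,cup,ang=fit()
e=np.array([454.4,12.6,145.1])
c,f=circ_at(e,265,396,186,64,38);print("cup",c,f,"pred",cup(12.1))
s,f=circ_at(e,277,378,227,e[2]-54+14,24);print("stamp",s,f)
E
```

```text
fit [ 5.39788e+02  4.12690e+01 -1.86900e+00 -8.41000e-01  4.10000e-02] rms 1.85
cup [456.90371766   9.94103651] [-1.12198407  1.1223271   0.10313953] pred [455.9143611    8.63065325]
stamp [458.21735039  11.72220726] [-1.45294546  1.45329756  0.10848957]
```

```bash
python3 - <<'E'
import json
D=json.load(open("d.json"));D+=[[12.1,456.9,9.9,0]];json.dump(D,open("d.json","w"))
from trk import *
off=np.array([2,0,0])
plan(np.array([454.5,12.3,145.1])+off,12.2,15,.07)
E
```

```text
fit [ 5.39914e+02  4.13120e+01 -1.87300e+00 -8.44000e-01  4.00000e-02] rms 1.8
[[-0.19, -0.43, 0.0], [-0.05, -0.28, 0.0], [-0.02, -0.28, 0.0], [-0.0, -0.28, 0.0], [0.02, -0.28, 0.0]]
[[0.04, -0.28, 0.0], [0.06, -0.27, 0.0], [0.08, -0.26, 0.0], [0.1, -0.26, 0.0], [0.12, -0.24, 0.0]]
[[0.14, -0.24, 0.0], [0.16, -0.22, 0.0], [0.16, -0.21, 0.0], [0.19, -0.19, 0.0], [0.34, -0.3, 0.0]]
end [485.25 112.8  145.1 ] omega -0.736500130550201 angle -229.59261513336142
```

>>> step_arm:
  increments:
    - {"dx":-0.19,"dy":-0.43,"dz":0,"wx":0,"wy":0,"wz":0}
    - {"dx":-0.05,"dy":-0.28,"dz":0,"wx":0,"wy":0,"wz":0}
    - {"dx":-0.02,"dy":-0.28,"dz":0,"wx":0,"wy":0,"wz":0}
    - {"dx":0,"dy":-0.28,"dz":0,"wx":0,"wy":0,"wz":0}
    - {"dx":0.02,"dy":-0.28,"dz":0,"wx":0,"wy":0,"wz":0}

```text
time_s: 12.7
eef_pos: [448.6, 51.5, 145.1]
ee_rot: [-0.0, 1.0, -0.0, 0.0]
force: [0.0, 0.8, -2.2]
grip_width: 0.243
grip_force: 49.3
```

>>> step_arm:
  increments:
    - {"dx":0.04,"dy":-0.28,"dz":0,"wx":0,"wy":0,"wz":0}
    - {"dx":0.06,"dy":-0.27,"dz":0,"wx":0,"wy":0,"wz":0}
    - {"dx":0.08,"dy":-0.26,"dz":0,"wx":0,"wy":0,"wz":0}
    - {"dx":0.1,"dy":-0.26,"dz":0,"wx":0,"wy":0,"wz":0}
    - {"dx":0.12,"dy":-0.24,"dz":0,"wx":0,"wy":0,"wz":0}

```text
time_s: 13.2
eef_pos: [458.9, 84.2, 145.0]
ee_rot: [-0.0, 1.0, -0.0, 0.0]
force: [0.4, -0.8, -1.8]
grip_width: 0.241
grip_force: 49.3
```

>>> step_arm:
  increments:
    - {"dx":0.14,"dy":-0.24,"dz":0,"wx":0,"wy":0,"wz":0}
    - {"dx":0.16,"dy":-0.22,"dz":0,"wx":0,"wy":0,"wz":0}
    - {"dx":0.16,"dy":-0.21,"dz":0,"wx":0,"wy":0,"wz":0}
    - {"dx":0.19,"dy":-0.19,"dz":0,"wx":0,"wy":0,"wz":0}
    - {"dx":0.34,"dy":-0.3,"dz":0,"wx":0,"wy":0,"wz":0}

```text
time_s: 13.7
eef_pos: [483.7, 113.0, 145.1]
ee_rot: [0.0, 1.0, -0.0, -0.0]
force: [1.4, -0.9, -2.1]
grip_width: 0.241
grip_force: 49.3
```

```bash
python3 - <<'E'
from h import *
s=ctrl.sense();c=eyes.capture("wrist");cv2.imwrite("pics/r2.png",c["frame"]);print(s["eef_pos"],s["time_s"])
s=ctrl.sense();c=eyes.capture("scene");cv2.imwrite("pics/r2s.png",c["frame"]);print(s["time_s"],knob_angle(c["frame"],c,72))
print(ctrl.sense()["time_s"])
E
```

```text
[483.69419588 112.97303351 145.05172085] 13.7
13.75 (np.float64(308.3140587584335), np.float32(0.98541665))
13.8
```

View pics/r2.png

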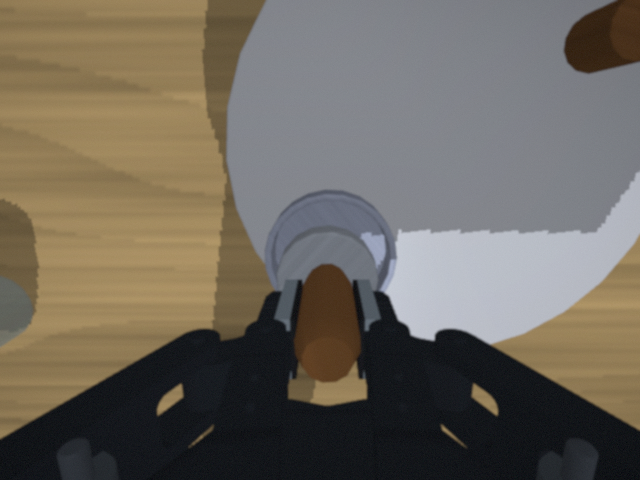

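The wrist view shows the cup outline at 265–397 with its top edge at v≈190, and the foot still centred inside it (277–378, v≈227). The knob is at top right, (600,40).

```bash
python3 - <<'E'
import json
from trk import *
e=np.array([483.7,113.0,145.1])
c,f=circ_at(e,265,397,190,64,38);p,cup,ang=fit();print("cup",c,"pred",cup(13.7),"ang",np.degrees(ang(p,13.75)))
D+=[[13.7,float(c[0]),float(c[1]),0]];json.dump(D,open("d.json","w"))
plan(np.array([484.5,112.9,145.1])+[2,0,0],13.8,15,.05)
E
```

```text
fit [ 5.39914e+02  4.13120e+01 -1.87300e+00 -8.44000e-01  4.00000e-02] rms 1.8
cup [484.05775127 110.05001018] pred [481.57409666 109.84256117] ang -231.69967316954774
fit [ 5.40032e+02  4.11880e+01 -1.87600e+00 -8.48000e-01  3.80000e-02] rms 1.77
[[0.29, -0.22, 0.0], [0.24, -0.13, 0.0], [0.24, -0.11, 0.0], [0.24, -0.09, 0.0], [0.25, -0.07, 0.0]]
[[0.25, -0.06, 0.0], [0.26, -0.03, 0.0], [0.26, -0.02, 0.0], [0.25, 0.0, 0.0], [0.25, 0.02, 0.0]]
[[0.25, 0.04, 0.0], [0.25, 0.05, 0.0], [0.24, 0.07, 0.0], [0.23, 0.08, 0.0], [0.33, 0.16, 0.0]]
end [582.25 120.65 145.1 ] omega -0.6831328837828403 angle -296.0915180904284
```

>>> step_arm:
  increments:
    - {"dx":0.29,"dy":-0.22,"dz":0,"wx":0,"wy":0,"wz":0}
    - {"dx":0.24,"dy":-0.13,"dz":0,"wx":0,"wy":0,"wz":0}
    - {"dx":0.24,"dy":-0.11,"dz":0,"wx":0,"wy":0,"wz":0}
    - {"dx":0.24,"dy":-0.09,"dz":0,"wx":0,"wy":0,"wz":0}
    - {"dx":0.25,"dy":-0.07,"dz":0,"wx":0,"wy":0,"wz":0}

```text
time_s: 14.3
eef_pos: [515.4, 128.3, 145.0]
ee_rot: [-0.0, 1.0, -0.0, -0.0]
force: [0.8, -0.6, -1.9]
grip_width: 0.244
grip_force: 49.3
```

>>> step_arm:
  increments:
    - {"dx":0.25,"dy":-0.06,"dz":0,"wx":0,"wy":0,"wz":0}
    - {"dx":0.26,"dy":-0.03,"dz":0,"wx":0,"wy":0,"wz":0}
    - {"dx":0.26,"dy":-0.02,"dz":0,"wx":0,"wy":0,"wz":0}
    - {"dx":0.25,"dy":0,"dz":0,"wx":0,"wy":0,"wz":0}
    - {"dx":0.25,"dy":0.02,"dz":0,"wx":0,"wy":0,"wz":0}

```text
time_s: 14.8
eef_pos: [547.1, 130.3, 145.0]
ee_rot: [0.0, 1.0, -0.0, 0.0]
force: [-0.7, -0.4, -2.4]
grip_width: 0.243
grip_force: 49.3
```

>>> step_arm:
  increments:
    - {"dx":0.25,"dy":0.04,"dz":0,"wx":0,"wy":0,"wz":0}
    - {"dx":0.25,"dy":0.05,"dz":0,"wx":0,"wy":0,"wz":0}
    - {"dx":0.24,"dy":0.07,"dz":0,"wx":0,"wy":0,"wz":0}
    - {"dx":0.23,"dy":0.08,"dz":0,"wx":0,"wy":0,"wz":0}
    - {"dx":0.33,"dy":0.16,"dz":0,"wx":0,"wy":0,"wz":0}

```text
time_s: 15.3
eef_pos: [579.5, 120.3, 145.1]
ee_rot: [-0.0, 1.0, 0.0, -0.0]
force: [-0.4, -0.4, -1.7]
grip_width: 0.241
grip_force: 49.3
```

```bash
python3 - <<'E'
from h import *
s=ctrl.sense();c=eyes.capture("wrist");print(s["eef_pos"],s["time_s"]);a=c["frame"]
c=eyes.capture("scene")["frame"]
cv2.imwrite("pics/r3.png",np.hstack([cv2.resize(a[150:330,200:460],(416,288)),cv2.resize(c[140:300,260:440],(324,288))]))
print(ctrl.sense()["time_s"])
E
```

```text
[579.49634346 120.28184005 145.08180618] 15.3
15.4
```

View pics/r3.png

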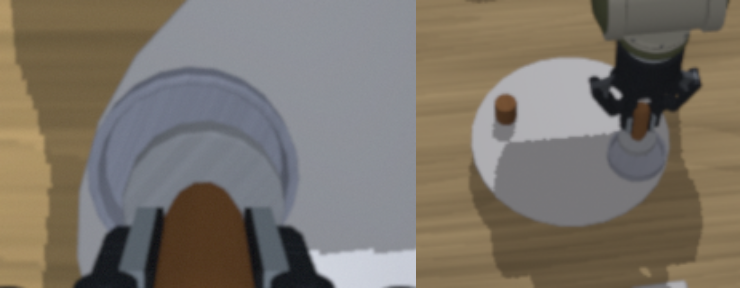

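The wrist crop shows the cup at 255–386 (top v≈192) with the foot inside at 277–378, so the stamp leads by a few mm. In the scene crop the stamp is over the cup.

```bash
python3 - <<'E'
import json
from trk import *
e=np.array([579.5,120.3,145.1])
c,f=circ_at(e,255,386.5,192,64,38);p,cup,ang=fit();print("cup",c,"pred",cup(15.3))
s,f=circ_at(e,277,378,226.5,e[2]-40,24);print("stamp",s)
D+=[[15.3,float(c[0]),float(c[1]),0]];json.dump(D,open("d.json","w"))
plan(np.array([580.0,120.4,145.1])+[2,0,0],15.4,15,.0)
E
```

```text
fit [ 5.40032e+02  4.11880e+01 -1.87600e+00 -8.48000e-01  3.80000e-02] rms 1.77
cup [578.75563482 123.21334367] pred [579.6145452  122.01652562]
stamp [583.54587217 119.42227418]
fit [ 5.40068e+02  4.12640e+01 -1.87600e+00 -8.47000e-01  3.90000e-02] rms 1.72
[[0.29, 0.15, 0.0], [0.2, 0.14, 0.0], [0.18, 0.15, 0.0], [0.18, 0.16, 0.0], [0.16, 0.17, 0.0]]
[[0.15, 0.18, 0.0], [0.14, 0.19, 0.0], [0.12, 0.2, 0.0], [0.12, 0.2, 0.0], [0.09, 0.21, 0.0]]
[[0.09, 0.21, 0.0], [0.06, 0.22, 0.0], [0.06, 0.21, 0.0], [0.04, 0.22, 0.0], [0.03, 0.23, 0.0]]
end [629.75  49.4  145.1 ] omega -0.6156035221932781 angle -354.7337131141736
```

>>> step_arm:
  increments:
    - {"dx":0.25,"dy":0.11,"dz":0,"wx":0,"wy":0,"wz":0}
    - {"dx":0.2,"dy":0.14,"dz":0,"wx":0,"wy":0,"wz":0}
    - {"dx":0.18,"dy":0.15,"dz":0,"wx":0,"wy":0,"wz":0}
    - {"dx":0.18,"dy":0.16,"dz":0,"wx":0,"wy":0,"wz":0}
    - {"dx":0.16,"dy":0.17,"dz":0,"wx":0,"wy":0,"wz":0}

```text
time_s: 15.9
eef_pos: [603.7, 101.7, 145.0]
ee_rot: [-0.0, 1.0, -0.0, 0.0]
force: [-0.4, 0.2, -2.5]
grip_width: 0.24
grip_force: 49.3
```

>>> step_arm:
  increments:
    - {"dx":0.15,"dy":0.18,"dz":0,"wx":0,"wy":0,"wz":0}
    - {"dx":0.14,"dy":0.19,"dz":0,"wx":0,"wy":0,"wz":0}
    - {"dx":0.12,"dy":0.2,"dz":0,"wx":0,"wy":0,"wz":0}
    - {"dx":0.12,"dy":0.2,"dz":0,"wx":0,"wy":0,"wz":0}
    - {"dx":0.09,"dy":0.21,"dz":0,"wx":0,"wy":0,"wz":0}

```text
time_s: 16.4
eef_pos: [619.1, 77.2, 145.0]
ee_rot: [-0.0, 1.0, -0.0, 0.0]
force: [0.5, 0.2, -1.3]
grip_width: 0.242
grip_force: 49.3
```

>>> step_arm:
  increments:
    - {"dx":0.09,"dy":0.21,"dz":0,"wx":0,"wy":0,"wz":0}
    - {"dx":0.06,"dy":0.22,"dz":0,"wx":0,"wy":0,"wz":0}
    - {"dx":0.06,"dy":0.21,"dz":0,"wx":0,"wy":0,"wz":0}
    - {"dx":0.04,"dy":0.22,"dz":0,"wx":0,"wy":0,"wz":0}
    - {"dx":0.03,"dy":0.25,"dz":0,"wx":0,"wy":0,"wz":0}

```text
time_s: 16.9
eef_pos: [625.9, 49.5, 145.0]
ee_rot: [-0.0, 1.0, 0.0, -0.0]
force: [0.5, 0.4, -1.5]
grip_width: 0.242
grip_force: 49.3
```

```bash
python3 - <<'E'
from h import *
s=ctrl.sense();c=eyes.capture("wrist");print(s["eef_pos"],s["time_s"]);a=c["frame"]
cv2.imwrite("pics/r4.png",cv2.resize(a[150:330,200:460],None,fx=3,fy=3))
print(ctrl.sense()["time_s"])
E
```

```text
[625.88724417  49.46401477 145.04983295] 16.9
16.95
```

View pics/r4.png

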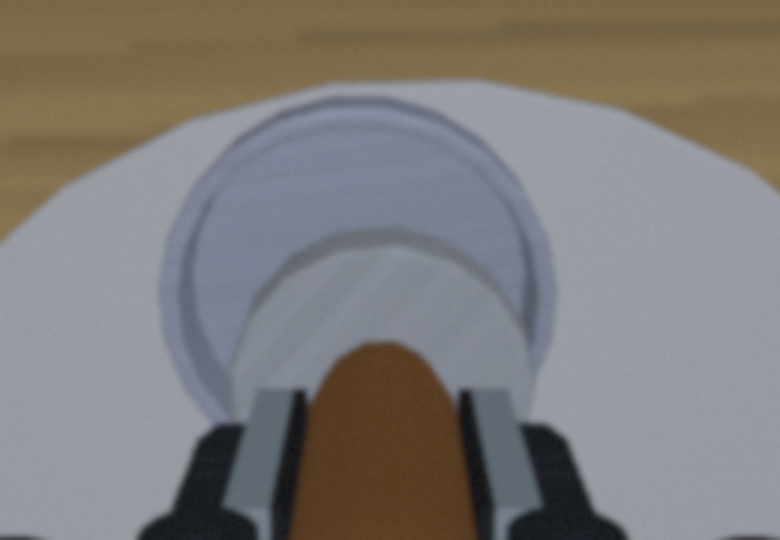

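The crop shows the cup at 253–385 (top v≈182) and the foot at 277–377 (top v≈225). The dark bands are side faces seen from the camera on the +x side, so I refine the model to use both rims of each cylinder.

```bash
cat >> trk.py <<'E'
def cyl_at(eef,u0,u1,vtop,zs,r):
    w=np.load("w1.npz");T=np.linalg.inv(w["T"]);fx,fy,cx,cy=w["K"];R=np.diag([1.,-1,-1])
    a=np.linspace(0,2*np.pi,181)
    def ext(p):
        X=np.vstack([np.c_[p[0]+r*np.cos(a),p[1]+r*np.sin(a),np.full(181,z)] for z in zs])-eef
        q=(X@R)@T[:3,:3].T+T[:3,3];u=fx*q[:,0]/q[:,2]+cx;v=fy*q[:,1]/q[:,2]+cy
        return np.array([u.min(),u.max(),v.min()])
    f=least_squares(lambda p:ext(p)-[u0,u1,vtop],np.array(eef[:2]));return f.x
E
python3 - <<'E'
import json
from trk import *
p,cup,ang=fit()
for t,e,cu,fo in [(12.1,[454.4,12.6,145.1],(265,396,186),(277,378,227)),(13.7,[483.7,113,145.1],(265,397,190),(277,378,227)),(15.3,[579.5,120.3,145.1],(255,386.5,192),(277,378,226.5)),(16.9,[625.9,49.5,145.05],(253.3,385.3,182.3),(276.7,377.3,225.3))]:
    e=np.array(e);c=cyl_at(e,*cu,(46,64),38);s=cyl_at(e,*fo,(e[2]-54,e[2]-40),24)
    print(t,"cup",c.round(1),"pred",cup(t).round(1),"stamp-eef",(s-e[:2]).round(1),"stamp-cup",(s-c).round(1))
    for d in D:
        if d[0]==t: d[1:3]=c.tolist()
D+=[[16.9,*c.tolist(),0]];json.dump(D,open("d.json","w"))
fit()
E
```

```text
fit [ 5.40068e+02  4.12640e+01 -1.87600e+00 -8.47000e-01  3.90000e-02] rms 1.72
12.1 cup [454.5   9.9] pred [455.8   9.8] stamp-eef [ 0.3 -0.9] stamp-cup [0.2 1.8]
13.7 cup [481.4 110. ] pred [482.6 110.6] stamp-eef [ 0.3 -0.9] stamp-cup [2.6 2.1]
15.3 cup [576.  123.2] pred [578.7 122.5] stamp-eef [ 0.6 -0.9] stamp-cup [ 4.  -3.8]
16.9 cup [628.2  53.2] pred [629.7  49.5] stamp-eef [ 1.2 -0.6] stamp-cup [-1.1 -4.4]
fit [ 5.39662e+02  4.12640e+01 -1.87500e+00 -8.45000e-01  4.10000e-02] rms 1.57
```

```bash
sed -i 's|e=np.r_\[(p\[0\]+90\*s\*np.cos(a)-d\[:,1\])/4,(p\[1\]+90\*s\*np.sin(a)-d\[:,2\])/4\]|sg=np.where(d[:,0]>=12,1.5,4);e=np.r_[(p[0]+90*s*np.cos(a)-d[:,1])/sg,(p[1]+90*s*np.sin(a)-d[:,2])/sg]|; s|-.04)/.015|-.04)/.02|' trk.py
python3 - <<'E'
from trk import *
p,cup,ang=fit()
for d in D:
    if d[0]>=12: print(d[0],(np.array(d[1:3])-cup(d[0])).round(1))
z=145-np.cumsum([3,4,4,4,4,4,4,4,2.5,2,1.5,1,1,1,1])
plan(np.array([625.9,49.5,145.0])+[.5,-.9,0],16.95,15,0,z=z)
E
```

```text
fit [ 5.39298e+02  4.11820e+01 -1.87900e+00 -8.47000e-01  4.20000e-02] rms 1.58
12.1 [-0.5  0.1]
13.7 [ 0. -0.]
15.3 [-0.1 -0.1]
16.9 [-0.3 -0.1]
fit [ 5.39298e+02  4.11820e+01 -1.87900e+00 -8.47000e-01  4.20000e-02] rms 1.58
[[0.11, 0.13, 0.12], [0.01, 0.22, 0.16], [-0.01, 0.21, 0.16], [-0.02, 0.21, 0.16], [-0.04, 0.2, 0.16]]
[[-0.04, 0.2, 0.16], [-0.06, 0.2, 0.16], [-0.07, 0.2, 0.16], [-0.07, 0.18, 0.1], [-0.09, 0.18, 0.08]]
[[-0.09, 0.18, 0.06], [-0.11, 0.17, 0.04], [-0.11, 0.16, 0.04], [-0.12, 0.15, 0.04], [-0.13, 0.15, 0.04]]
end [605.4 -19.9 104. ] omega -0.5352552098203637 angle -402.6896793580781
```

>>> step_arm:
  increments:
    - {"dx":0.11,"dy":0.13,"dz":0.12,"wx":0,"wy":0,"wz":0}
    - {"dx":0.01,"dy":0.22,"dz":0.16,"wx":0,"wy":0,"wz":0}
    - {"dx":-0.01,"dy":0.21,"dz":0.16,"wx":0,"wy":0,"wz":0}
    - {"dx":-0.02,"dy":0.21,"dz":0.16,"wx":0,"wy":0,"wz":0}
    - {"dx":-0.04,"dy":0.2,"dz":0.16,"wx":0,"wy":0,"wz":0}

```text
time_s: 17.45
eef_pos: [626.9, 25.1, 125.5]
ee_rot: [-0.0, 1.0, -0.0, -0.0]
force: [0.2, 0.2, -1.4]
grip_width: 0.238
grip_force: 49.3
```

>>> step_arm:
  increments:
    - {"dx":-0.04,"dy":0.2,"dz":0.16,"wx":0,"wy":0,"wz":0}
    - {"dx":-0.06,"dy":0.2,"dz":0.16,"wx":0,"wy":0,"wz":0}
    - {"dx":-0.07,"dy":0.2,"dz":0.16,"wx":0,"wy":0,"wz":0}
    - {"dx":-0.07,"dy":0.18,"dz":0.1,"wx":0,"wy":0,"wz":0}
    - {"dx":-0.09,"dy":0.18,"dz":0.08,"wx":0,"wy":0,"wz":0}

```text
time_s: 17.95
eef_pos: [618.7, 1.2, 109.3]
ee_rot: [-0.0, 1.0, -0.0, -0.0]
force: [-0.4, -0.3, -2.0]
grip_width: 0.24
grip_force: 49.3
```

>>> step_arm:
  increments:
    - {"dx":-0.09,"dy":0.18,"dz":0.06,"wx":0,"wy":0,"wz":0}
    - {"dx":-0.11,"dy":0.17,"dz":0.04,"wx":0,"wy":0,"wz":0}
    - {"dx":-0.11,"dy":0.16,"dz":0.04,"wx":0,"wy":0,"wz":0}
    - {"dx":-0.12,"dy":0.15,"dz":0.04,"wx":0,"wy":0,"wz":0}
    - {"dx":-0.13,"dy":0.15,"dz":0.04,"wx":0,"wy":0,"wz":0}

```text
time_s: 18.45
eef_pos: [604.6, -18.9, 104.0]
ee_rot: [0.0, 1.0, -0.0, 0.0]
force: [0.1, -0.9, -2.6]
grip_width: 0.241
grip_force: 49.3
```

```bash
python3 - <<'E'
from trk import *
s=ctrl.sense();c=s["eef_pos"];print(c,s["force"])
z=104-np.cumsum([.5]*5)
plan(np.array([605,-19.2,104])+[.5,-.9,0],18.45,20,0,z=np.r_[z,[z[-1]]*15])
E
```

```text
[604.59944584 -18.92254637 104.03948172] [ 0.05791182 -0.87909239 -2.60945751]
fit [ 5.39298e+02  4.11820e+01 -1.87900e+00 -8.47000e-01  4.20000e-02] rms 1.58
[[-0.14, 0.13, 0.02], [-0.14, 0.13, 0.02], [-0.14, 0.12, 0.02], [-0.15, 0.11, 0.02], [-0.16, 0.1, 0.02]]
[[-0.15, 0.1, -0.0], [-0.17, 0.08, -0.0], [-0.16, 0.08, -0.0], [-0.17, 0.07, -0.0], [-0.17, 0.06, -0.0]]
[[-0.16, 0.05, -0.0], [-0.18, 0.04, -0.0], [-0.17, 0.03, -0.0], [-0.17, 0.02, -0.0], [-0.17, 0.02, -0.0]]
[[-0.17, 0.01, -0.0], [-0.16, -0.0, -0.0], [-0.17, -0.01, -0.0], [-0.16, -0.02, -0.0], [-0.17, -0.02, -0.0]]
end [524.75 -47.6  101.5 ] omega -0.45152082908768615 angle -459.2277817121465
```

>>> step_arm:
  increments:
    - {"dx":-0.14,"dy":0.13,"dz":0.02,"wx":0,"wy":0,"wz":0}
    - {"dx":-0.14,"dy":0.13,"dz":0.02,"wx":0,"wy":0,"wz":0}
    - {"dx":-0.14,"dy":0.12,"dz":0.02,"wx":0,"wy":0,"wz":0}
    - {"dx":-0.15,"dy":0.11,"dz":0.02,"wx":0,"wy":0,"wz":0}
    - {"dx":-0.16,"dy":0.1,"dz":0.02,"wx":0,"wy":0,"wz":0}

```text
time_s: 18.95
eef_pos: [587.2, -33.6, 103.1]
ee_rot: [0.0, 1.0, -0.0, 0.002]
force: [-0.7, 1.7, 10.7]
grip_width: 0.242
grip_force: 50.6
```

Contact is felt (about +12 N, soft), so the stamp is down. I'll relieve it a little, open while following, then lift.

>>> step_arm:
  increments:
    - {"dx":-0.15,"dy":0.1,"dz":-0.04,"wx":0,"wy":0,"wz":0}
    - {"dx":-0.17,"dy":0.08,"dz":-0.01,"wx":0,"wy":0,"wz":0}
    - {"dx":-0.16,"dy":0.08,"dz":0,"wx":0,"wy":0,"wz":0}
    - {"dx":-0.17,"dy":0.07,"dz":0,"wx":0,"wy":0,"wz":0}
  fingers: 60

```text
time_s: 19.35
eef_pos: [569.9, -41.8, 102.7]
ee_rot: [-0.0, 1.0, -0.0, -0.0]
force: [-0.3, -0.8, 0.9]
grip_width: 0.705
grip_force: 0.0
```

>>> step_arm:
  increments:
    - {"dx":-0.17,"dy":0.06,"dz":-0.4,"wx":0,"wy":0,"wz":0}
    - {"dx":-0.16,"dy":0.05,"dz":-1,"wx":0,"wy":0,"wz":0}
    - {"dx":-0.18,"dy":0.04,"dz":-1,"wx":0,"wy":0,"wz":0}
    - {"dx":-0.17,"dy":0.03,"dz":-1,"wx":0,"wy":0,"wz":0}
    - {"dx":0,"dy":0,"dz":-1,"wx":0,"wy":0,"wz":0}

```text
time_s: 19.85
eef_pos: [552.7, -46.2, 214.6]
ee_rot: [0.0, 1.0, -0.0, 0.0]
force: [-0.8, -0.5, 1.0]
grip_width: 0.706
grip_force: 0.0
```

```bash
python3 - <<'E'
from h import *
look(("scene",),("cup","knob","stamp"),"f1")
look(("wrist",),("stamp",),"f1")
look(("scene",),("cup","knob"),"f2")
a=cv2.imread("pics/f1_scene.png")[80:320,200:520];b=cv2.imread("pics/f1_wrist.png")
cv2.imwrite("pics/f1.png",np.hstack([cv2.resize(a,(400,300)),cv2.resize(b,(400,300))]))
E
```

```text
scene t=19.85 eef [552.7 -46.2 214.6]
   cup 0.64 [557.6 -47.5  46.2] ang -79.5 rad 90.5
   knob 0.63 [522.7 129.1  82. ] ang 281.8 rad 89.5
   stamp 0.95 [ 445.8 -467.6   -0.5] ang -100.6 rad 518.0
now 20.05
wrist t=20.05 eef [553.2 -46.1 213.2]
   stamp 0.61 [541.5 -48.2  49.3] ang -89.7 rad 89.7
now 20.15
scene t=20.15 eef [552.9 -46.  212. ]
   cup 0.8 [544.9 -45.4  50. ] ang -87.4 rad 87.0
   knob 0.85 [529.9 127.7  82.4] ang 277.3 rad 86.9
now 20.3
```

View pics/f1.png

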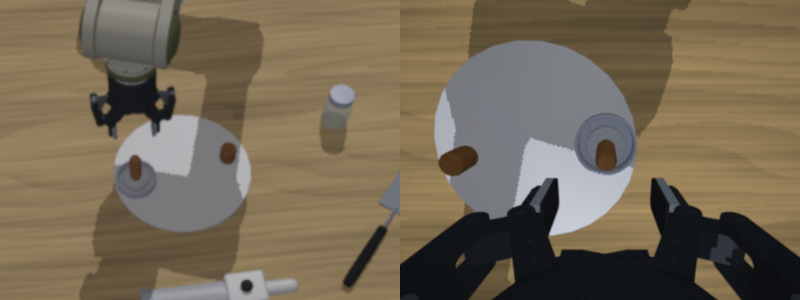

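The scene crop shows the stamp upright in the cup at (135,170), and the wrist view agrees at (605,145). The platter is still turning at about 0.45 rad/s, and the gripper is clear at 213 mm. I'm handing in.

```bash
python3 -c "
from rig import finish_job
print(finish_job())"
```

```text
the job is handed in; nothing more can be done
None
```

The stamp was handed in standing upright in the cup with the platter still turning. It tracked the cup for about 5.9 s at roughly 27 mm over the rim, was set down gently and released; platter speed went from about 0.95 rad/s after the push to about 0.82–0.62 over the hover (asked: about 0.79).

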